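Burnish the brass edging seam on a picture frame

ROBOT

A 6-joint arm with a two-finger parallel gripper is mounted at the origin on the work surface. World frame = base frame: x ahead of the robot, y to its left, z up, the work surface at z = 0. Lengths are in m, angles in degrees, forces in N, time in s.
With the tool pointing down it reaches from about 0.425 to 0.95 m from the base axis. Payload 14.7 kg.
Tool frame: the origin (TCP) lies midway between the tips of the shut fingers; the grasp point (between the pads) lies pinch_z behind it (pinch_z is the distance from the TCP to the grasp point, in m); z points along the fingers, y is the line along which they close (so a half turn about z gives the same grasp; the last joint's range is limited). The gripper opens to 85 mm and grips with 20 to 120 N. Pads are 22 mm wide; open, the fingers measure 114 mm over their backs; the gripper's body (76 mm by 85 mm) begins 54 mm behind the grasp point. The pads swing forward as they close: fully open they stand 13 mm farther back than shut.
Start: joints at [-65.925, 27.513, 91.461, -0, 61.026, -2.67], TCP at [0.293, -0.58, 0.231] pointing down, gripper open.
Joint ranges: [-157.49, 157.49], [-46.99, 117.5], [13.45, 153.17], [-89.5, 269.5], [5.16, 153.95], [-167.48, 167.48]. Speed limits (degrees/s): [108.29, 108.29, 136.94, 172.46, 172.46, 172.46].

INTERFACE

Orientations are given as [roll, pitch, yaw] about the fixed x, y, z axes, in that order (R = Rz(yaw) Ry(pitch) Rx(roll)).
In Python, from cell import * gives the robot as it stands. The module is installed in compiled form; this text tells all that it offers.
- The arm moves only by the tool play_rows, never from a script. Its arguments are lists of equal length, an entry for each row: "jaw": the gripper's target within -1 to 1 (shut at 1, half-way at 0, fully open at -1); "slide": the shift along the world's x, y, z in cm, a list of three; "twist": the turn about the world's z in degrees. In form: {"jaw": [jaw, ...], "slide": [[x, y, z], ...], "twist": [twist, ...]}. A call has 1 to 8 rows; each row shifts and turns the commanded pose from where the row before left it; what a row does not reach is not made up. A row lasts 1/8 s, in which the tool goes at most 62.5 mm and 10.7 degrees, less where a joint would pass 70% of its speed; a pose out of reach is approached as far as the arm can. A call with a gripper value outside its range is refused whole. The fingers move at their own pace and stop on an object; "newtons" is the grip in N (left out, the last holds). Time passes only in rows, so rows that do not move let the fingers close. It gives the time, the measured TCP pose, the force, the opening and the grip force at its end, in the units of the state.
- get_state(): the state, without advancing time (a new reading comes with each control period).
- read_camera(name): name is "side" or "top" or "wrist"; returns a dict with "frame" (420x560x3 uint8, blue, green, red), "fx", "fy", "cx", "cy" (pixels), "distortion" ([k1, k2, p1, p2, k3] as OpenCV has them; the pictures are not rectified), "origin" and "attitude" of the camera in the world; the wrist camera has in their place "mount" (4x4, takes a point from camera to tool coordinates, whose origin is the TCP and whose axes are the flange's). Camera axes: x right, y down, z forward; pixel columns grow to the right and rows downward; lengths in m; the calibration is good to about 2 mm. A picture is of the moment at which its call begins: read the wrist's pose just before it. There is no depth.
- sign_off(): hands the job in; it is judged then, once.
The state is a dict: "clock": time; "joints": joint angles; "joint_vel": joint speeds; "tau": joint torques, N m; "tool_pos": TCP position; "tcp_rot": TCP orientation; "wrist_force": force on the tool from outside, world axes, zero at the start; "torque": the same for the moment, N m; "finger_gap": finger opening in m; "finger_force": force on a finger pad.
Only numpy, scipy, OpenCV 4.12 (cv2) and the standard library are available. Lean on these libraries where they do the work, as an engineer would, in place of code of your own. Each camera call takes 0.05 s, during which the arm holds its last target. There are 200 camera calls.

TASK

Take the slim-handled stylus out of its stand, set its spring tip lightly on the large frame at the rosette end of the seam between brass edging and wood, and draw it slowly along the seam to the other end, keeping the tip pressed on the frame and on the seam all the way. Then lift it off and hang it upright back in the hole it came from, leaving the punch beside it in place.

Things in the scene. Friction and masses are not known exactly. Their poses are not given: they have to be found in the camera images.
- stylus_grip (a point): Stylus, upright, 0.15 kg: straight round wooden handle (24 mm diameter, 60 mm tall), under it a flat steel guard disc (54 mm diameter, 6 mm thick), a 12 mm steel shaft and thin point. This point is on its axis in the handle: 26 mm below the top, 40 mm above the guard's underside, 129 mm above the tip; z is up the axis. It hangs by its guard, loose by 10 mm each way, in one of the stand's two holes.
- stylus_tip (a point): The lowest point of the stylus: underside of the 8 mm ball at the end of its spring-loaded point, on the tool's axis, 89 mm below the guard's underside when free. The point gives up to 15 mm up into the shaft: it starts to give at 1 N and takes 4 N at 15 mm. Pressing it in 4 to 10 mm suits the work.
- seam_start (a point): Rosette end of the seam, on the flat upper face of the large dark wooden frame (280 x 200 mm, rails 45 mm wide, 22 mm thick) lying fixed on the table. Its long rail nearer the robot has an 18 mm wide flush brass edging; the seam is the line where brass meets wood, and a round brass rosette lies just before its start. +y points along the seam, z up. The smaller frame is not to be worked on.
- seam_end (a point): The other end of the seam, 150 mm along +y from its start, on the same flat upper face; axes as at the start.
- punch: Doming punch, a bystander: same guard, but a low mushroom-shaped wooden head (48 mm wide, its top 42 mm above the guard's underside). Origin on its axis at the guard's underside. It hangs in the other hole of the wooden tool stand (200 x 100 mm, top 110 mm above the table, 33 mm holes 120 mm apart along its long side; stylus and punch may be in either).
Not all that is in view belongs to the job. Leave any orange or turquoise look-alike of the part that bears stylus_grip alone.

How it is judged (in metres and radians):
On the way, in this order (a step that is already met when the one before it is completed fails the run):
1. the tip is pressed on the frame at the rosette end of the seam (start) (contact force between stylus and frame above 0.3 N and y of stylus_tip in the frame of seam_start between -0.012 and 0.012 m and x of stylus_tip in the frame of seam_start between -0.012 and 0.012 m and z of stylus_tip in the frame of seam_start between -0.006 and 0.006 m), for 0.1 s.
2. the tip is pressed on the frame a quarter along (contact force between stylus and frame above 0.3 N and y of stylus_tip in the frame of seam_start between 0.0255 and 0.0495 m and x of stylus_tip in the frame of seam_start between -0.012 and 0.012 m and z of stylus_tip in the frame of seam_start between -0.006 and 0.006 m), for 0.1 s.
3. the tip is pressed on the frame half-way along (contact force between stylus and frame above 0.3 N and y of stylus_tip in the frame of seam_start between 0.063 and 0.087 m and x of stylus_tip in the frame of seam_start between -0.012 and 0.012 m and z of stylus_tip in the frame of seam_start between -0.006 and 0.006 m), for 0.1 s.
4. the tip is pressed on the frame three quarters along (contact force between stylus and frame above 0.3 N and y of stylus_tip in the frame of seam_start between 0.1005 and 0.1245 m and x of stylus_tip in the frame of seam_start between -0.012 and 0.012 m and z of stylus_tip in the frame of seam_start between -0.006 and 0.006 m), for 0.1 s.
5. the tip is pressed on the frame at the far end of the seam (contact force between stylus and frame above 0.3 N and y of stylus_tip in the frame of seam_start between 0.138 and 0.162 m and x of stylus_tip in the frame of seam_start between -0.012 and 0.012 m and z of stylus_tip in the frame of seam_start between -0.006 and 0.006 m), for 0.1 s.
At the end, for the whole second after the job is handed in: The stylus hangs upright (within 10 degrees) and at rest in the hole it came from, its handle within 25 mm of where it started; the punch is within 20 mm of where it was; the tip was drawn in contact along the whole seam from the rosette end, within 12 mm of the line and of each quarter point (distance of stylus_grip from where it was at the start of the episode below 0.025 m and angle between stylus_grip's own z axis and vertical below 0.18 rad and linear speed of stylus below 0.02 m/s and distance of punch from where it was at the start of the episode below 0.02 m and contact force between stylus and frame below 0.1 N); the robot touches nothing.
It fails at once if the stylus moves fast (over 0.15 m/s) while it touches the frame (contact force between stylus and frame above 0.3 N and linear speed of stylus above 0.15 m/s).
It fails at once if the tip presses the frame more than 20 mm off the seam line (contact force between stylus and frame above 0.3 N and (x of stylus_tip in the frame of seam_start above 0.02 m or x of stylus_tip in the frame of seam_start below -0.02 m)).
It fails at once if the stylus is pressed hard (over 25 N) on the frame (contact force between stylus and frame above 25 N).
It fails at once if the punch is knocked out of its place (distance of punch from where it was at the start of the episode above 0.03 m).
It also fails if it takes over 70 s, if anything falls off the work surface, if the arm or the gripper's body presses on something with over 40 N, if the wrist force passes 120 N, or if a joint passes its speed limit or range.

## Working session

There is one attempt and no reset: what is moved stays moved. The work goes in short steps, Python scripts to look and compute and a tool call to move; the robot and the scene stay as the last step left them, time stands still between calls to the robot, and variables do not carry over. Pictures are saved under pics/ and viewed, at most 10 in all, crops included, and the job is handed in when it is done.

Besides the shell and the picture viewer there is one more tool, called after ">>>" as name([rows], argument=value, ...), one row to a line, values as JSON. play_rows: Moves the arm, as the interface text tells. Its arguments: {"type":"object","properties":{"jaw":{"type":"array","items":{"type":"number"}},"slide":{"type":"array","items":{"type":"array","items":{"type":"number"}}},"twist":{"type":"array","items":{"type":"number"}},"newtons":{"type":"number"}},"required":["jaw","slide","twist"]}

```bash
mkdir -p pics; cat > h.py <<'E'
from cell import *
import numpy as np, cv2
from scipy.spatial.transform import Rotation as R
def rays(c,px):
    K=np.array([[c['fx'],0,c['cx']],[0,c['fy'],c['cy']],[0,0,1.]])
    p=cv2.undistortPoints(np.array(px,float).reshape(-1,1,2),K,np.array(c['distortion'],float)).reshape(-1,2)
    return np.c_[p,np.ones(len(p))]
def pose(c):
    if 'mount' in c:
        s=c['_s']; M=np.array(c['mount']); T=np.eye(4); T[:3,:3]=R.from_euler('xyz',s['tcp_rot'],degrees=True).as_matrix(); T[:3,3]=s['tool_pos']
        W=T@M; return W[:3,3],W[:3,:3]
    a=np.array(c['attitude'],float)
    A=a if a.shape==(3,3) else R.from_euler('xyz',a,degrees=True).as_matrix()
    return np.array(c['origin'],float),A
def plane(c,px,z):
    o,A=pose(c); d=rays(c,px)@A.T
    return o+d*((z-o[2])/d[:,2])[:,None]
def project(c,P):
    o,A=pose(c); K=np.array([[c['fx'],0,c['cx']],[0,c['fy'],c['cy']],[0,0,1.]])
    q=(np.array(P,float).reshape(-1,3)-o)@A
    return cv2.projectPoints(q,np.zeros(3),np.zeros(3),K,np.array(c['distortion'],float))[0].reshape(-1,2)
def cam(n):
    s=get_state(); c=read_camera(n); c['_s']=s; return c
E
python3 - <<'E'
from h import *
print(get_state())
for n in('top','side'):
    c=cam(n); cv2.imwrite(f'pics/{n}0.png',c['frame']); print({k:v for k,v in c.items() if k not in('frame','_s')})
    np.save(f'{n}.npy',c,allow_pickle=True)
E
```

```text
{'clock': 0.0, 'joints': array([-6.59249859e+01,  2.75475496e+01,  9.14948981e+01,  6.33602423e-04,
        6.10256121e+01, -2.66982679e+00]), 'joint_vel': array([ 0.02024419, -0.01190173,  0.08044065, -0.02483278,  0.02017769,
       -0.09558463]), 'tau': array([-5.59767766e-03, -9.50671434e+01, -4.30180478e+01, -2.75253897e-04,
        1.20474474e-02,  2.86931098e-06]), 'tool_pos': array([ 0.29236457, -0.58006876,  0.23069103]), 'tcp_rot': array([-1.79932040e+02, -3.72358646e-03,  2.67445314e+01]), 'wrist_force': array([-0.78739205, -0.30466539, -0.55375737]), 'torque': array([ 0.01933993, -0.02277632, -0.00260431]), 'finger_force': 0.0, 'finger_gap': 0.08533100863823008}
{'fx': 452.70415510801513, 'fy': 452.70415510801513, 'cx': 275.1077106032804, 'cy': 210.48800278949923, 'distortion': array([-0.0139644,  0.       ,  0.       ,  0.       ,  0.       ]), 'origin': array([0.44882563, 0.0604672 , 1.04055195]), 'attitude': array([-175.91910782,   -0.73670906,  -89.27454204])}
{'fx': 516.930951541158, 'fy': 516.930951541158, 'cx': 281.5013646902232, 'cy': 209.97732086116127, 'distortion': array([-0.11332105,  0.        ,  0.        ,  0.        ,  0.        ]), 'origin': array([0.13930453, 0.82195337, 1.06561967]), 'attitude': array([-137.22073988,   -0.28341672, -152.81540051])}
```

View pics/top0.png

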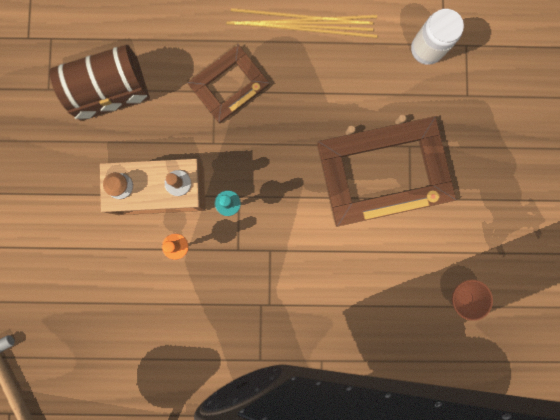

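View pics/side0.png

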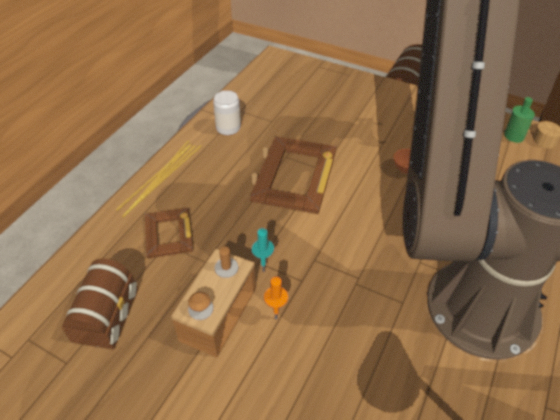

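Candidates for the stylus in the top picture are the slim wooden handle in the stand (176,182), the mushroom punch (117,185), the turquoise look-alike (228,203) and the orange look-alike (175,246). I choose (176,182) from the description. The large frame's rosette is at (433,198), with the brass strip running left to (363,213). Next is a close crop to check.

```bash
python3 - <<'E'
from h import *
c=np.load('top.npy',allow_pickle=True).item(); f=c['frame']
a=cv2.resize(f[150:220,95:235],None,fx=5,fy=5,interpolation=cv2.INTER_CUBIC)[:300]
b=cv2.resize(f[180:230,330:470],None,fx=5,fy=5,interpolation=cv2.INTER_CUBIC)
cv2.imwrite('pics/crop1.png',np.vstack([a,b]))
hsv=cv2.cvtColor(f,cv2.COLOR_BGR2HSV)
print(hsv[[208,205,198],[385,410,433]])
m=cv2.inRange(hsv,(15,130,150),(35,255,255)); m[:185]=0;m[225:]=0;m[:,:340]=0;m[:,460:]=0
for q in cv2.findContours(m,0,2)[0]:
    if cv2.contourArea(q)>20:
        r=cv2.minAreaRect(q);print(r,cv2.contourArea(q)); print(plane(c,cv2.boxPoints(r),.022).round(4))
print(plane(c,[[433,198]],.022))
# stylus: handle seen top & side
print(plane(c,[[100,163],[197,160],[200,209],[102,212]],.11).round(4))
E
```

```text
[[ 20 138 224]
 [ 20 143 227]
 [ 13 138 227]]
((401.3867492675781, 206.64479064941406), (13.1174955368042, 78.13884735107422), 72.31561279296875) 541.0
[[ 0.5203 -0.1487  0.022 ]
 [ 0.5768 -0.319   0.022 ]
 [ 0.5483 -0.3278  0.022 ]
 [ 0.4921 -0.1577  0.022 ]]
[[ 0.55501071 -0.31046121  0.022     ]]
[[0.609  0.4132 0.11  ]
 [0.6181 0.2127 0.11  ]
 [0.5163 0.2039 0.11  ]
 [0.5074 0.405  0.11  ]]
```

View pics/crop1.png

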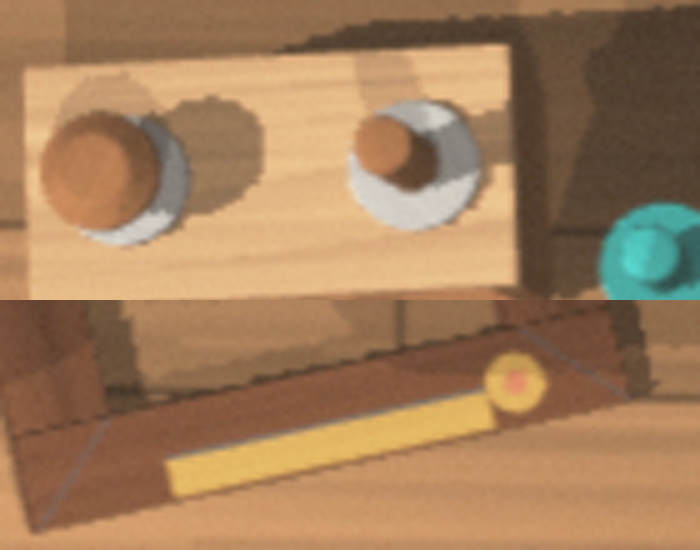

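The crop shows the slim handle on a steel guard (handle top about (172.6,179.4), guard centre about (178,183)) and the mushroom punch beside it at (115,184). The choice holds. The seam is the upper, inner edge of the brass, from about (427,198) by the rosette at (433,196.5) to about (363.4,212).

```bash
python3 - <<'E'
from h import *
c=np.load('top.npy',allow_pickle=True).item()
p=plane(c,[[427.3,198.3],[363.4,212],[433.2,196.4]],.022); print(p.round(4),np.linalg.norm(p[0]-p[1]))
print('guard',plane(c,[[178,183]],.116),'handle',plane(c,[[172.6,179.4]],.176))
s=np.load('side.npy',allow_pickle=True).item()
print('side guard',plane(s,[[227,268.5]],.116),'handle',plane(s,[[226,250]],.176))
print('punch guard',plane(c,[[95+26.6,150+36]],.116))
w=cam('wrist'); print(w['mount'])
E
```

```text
[[ 0.5541 -0.2974  0.022 ]
 [ 0.5209 -0.1515  0.022 ]
 [ 0.5587 -0.311   0.022 ]] 0.14963474001264468
guard [[0.56878498 0.24942227 0.116     ]] handle [[0.56781386 0.24770989 0.176     ]]
side guard [[0.56368308 0.25614177 0.116     ]] handle [[0.56480642 0.24996221 0.176     ]]
punch guard [[0.56098934 0.36473764 0.116     ]]
[[ 2.84632684e-04 -9.46162154e-01 -3.23692906e-01  8.34032437e-02]
 [ 9.99999772e-01  7.12597650e-05  6.71035178e-04  6.49564626e-04]
 [-6.11841809e-04 -3.23693023e-01  9.46161959e-01 -1.41816980e-01]
 [ 0.00000000e+00  0.00000000e+00  0.00000000e+00  1.00000000e+00]]
```

>>> play_rows([
  [3,4.9,0],
  [3,4.9,0],
  [3,4.9,0],
  [3,4.9,0],
  [3,4.9,0],
  [3,4.9,0],
  [3,4.9,0],
  [3,4.9,0],
], jaw=[-1,-1,-1,-1,-1,-1,-1,-1], twist=[7.9,7.9,7.9,7.9,7.9,7.9,7.9,7.9], newtons=40)

```text
clock: 1.15
tool_pos: [0.5332, -0.1867, 0.2313]
tcp_rot: [180.0, 0.0, 90.2]
wrist_force: [0.5, -0.2, 1.0]
finger_gap: 0.0853
finger_force: 0.0
```

>>> play_rows([
  [0,0,0],
  [0,0,0],
], jaw=[-1,-1], twist=[0,0])

```text
clock: 1.4
tool_pos: [0.5323, -0.1883, 0.2311]
tcp_rot: [-180.0, 0.0, 90.0]
wrist_force: [0.5, -0.4, 0.1]
finger_gap: 0.0855
finger_force: 0.0
```

```bash
python3 - <<'E'
import cell; print([x for x in dir(cell) if x[0]!='_'], getattr(cell,'pinch_z',None))
from h import *
c=cam('wrist'); print(c['_s']['tool_pos'],c['_s']['tcp_rot'],c['fx'],c['distortion'])
np.save('w1.npy',c,allow_pickle=True)
print(project(c,[[.554,-.2975,.022],[.521,-.1515,.022]]))
cv2.imwrite('pics/w1.png',c['frame'])
E
```

```text
['MotionError', 'get_state', 'pinch_z', 'read_camera', 'sign_off'] 0.0187
[ 0.53234817 -0.18834755  0.23110491] [-1.79970234e+02  4.40727117e-03  8.99534313e+01] 296.4214303119454 [-0.04981992  0.          0.          0.          0.        ]
[[294.55370307 255.87699193]
 [268.53388182 145.04254243]]
```

View pics/w1.png

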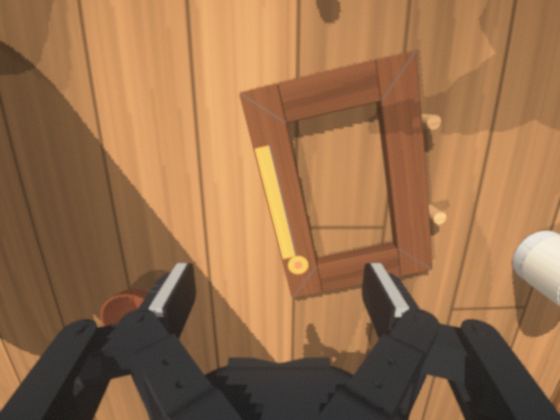

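The wrist picture shows the brass inner edge running from (295,256), beside the rosette at (298,265), to (270,147). That matches the top view's seam to about 1 px.

>>> play_rows([
  [0.4,5.4,0],
  [0.4,5.4,0],
  [0.4,5.4,0],
  [0.4,5.4,0],
  [0.4,5.4,0],
  [0.4,5.4,0],
  [0.4,5.4,0],
  [0.4,5.4,0],
], jaw=[-1,-1,-1,-1,-1,-1,-1,-1], twist=[0,0,0,0,0,0,0,0])

```text
clock: 2.45
tool_pos: [0.565, 0.2437, 0.2314]
tcp_rot: [180.0, 0.0, 89.8]
wrist_force: [1.6, -1.2, 0.2]
finger_gap: 0.0854
finger_force: 0.0
```

>>> play_rows([
  [0,0,0],
  [0,0,0],
], jaw=[-1,-1], twist=[0,0])

```text
clock: 2.7
tool_pos: [0.5646, 0.2422, 0.2311]
tcp_rot: [-180.0, 0.0, 89.9]
wrist_force: [0.2, -0.8, -0.2]
finger_gap: 0.0855
finger_force: 0.0
```

```bash
python3 - <<'E'
from h import *
w=np.load('w1.npy',allow_pickle=True).item()
hsv=cv2.cvtColor(w['frame'],cv2.COLOR_BGR2HSV); m=cv2.inRange(hsv,(18,130,130),(35,255,255)); m=cv2.morphologyEx(m,cv2.MORPH_OPEN,np.ones((5,5)))
for q in cv2.findContours(m,0,2)[0]:
    if cv2.contourArea(q)>200:
        b=cv2.boxPoints(cv2.minAreaRect(q)); print(b.round(1).tolist()); print(plane(w,b,.022).round(4))
c=cam('wrist'); print(c['_s']['tool_pos'],c['_s']['tcp_rot'])
np.save('w2.npy',c,allow_pickle=True)
print(project(c,[[.567,.249,.176],[.567,.249,.116]]))
cv2.imwrite('pics/w2.png',c['frame'])
E
```

```text
[[246.60000610351562, 151.5], [267.20001220703125, 144.60000610351562], [309.0, 268.0], [288.3999938964844, 275.0]]
[[ 0.495  -0.1591  0.022 ]
 [ 0.5194 -0.1509  0.022 ]
 [ 0.5739 -0.316   0.022 ]
 [ 0.5462 -0.3269  0.022 ]]
[0.56460693 0.24224218 0.23105383] [-1.79968307e+02  3.37845269e-02  8.98779576e+01]
[[281.40267064 216.38738074]
 [280.78762137 192.38101737]]
```

View pics/w2.png

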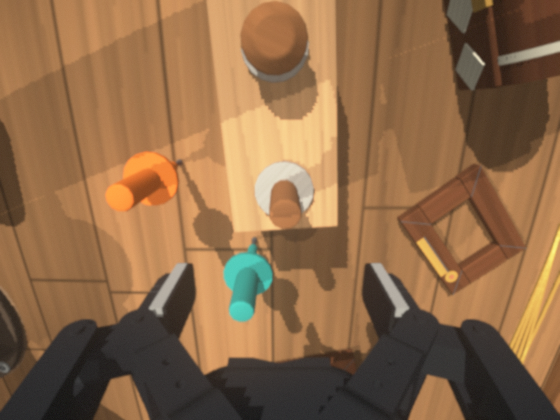

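The wrist picture shows the stylus guard at about (284.5,189) with its handle top at (285.5,213). The punch is at (275,40), and the turquoise one stands off the stand with its handle top at (242,310).

```bash
python3 - <<'E'
from h import *
c=np.load('w2.npy',allow_pickle=True).item(); t=np.load('top.npy',allow_pickle=True).item();s=np.load('side.npy',allow_pickle=True).item()
print(plane(c,[[285,213]],.176),plane(c,[[284.5,189]],.116))
f=c['frame'];hsv=cv2.cvtColor(f,cv2.COLOR_BGR2HSV);m=cv2.inRange(hsv,(0,0,120),(180,60,255));m[:,:240]=0;m[:,330:]=0;m[:150]=0;m[240:]=0
q=max(cv2.findContours(m,0,2)[0],key=cv2.contourArea);e=cv2.minEnclosingCircle(q);print(e,plane(c,[e[0]],.116))
def tri(L):
    A=0;b=0
    for k,p in L:
        o,Rm=pose(k);d=(rays(k,[p])@Rm.T)[0];d/=np.linalg.norm(d);P=np.eye(3)-np.outer(d,d);A=A+P;b=b+P@o
    return np.linalg.solve(A,b)
print('turq top',tri([(c,(242,310)),(t,(224.5,200))]))
print('stylus top',tri([(c,(285,213)),(t,(172.6,179.4)),(s,(226,250))]))
E
```

```text
[[0.56954588 0.25156793 0.176     ]] [[0.57033757 0.25216451 0.116     ]]
((283.5, 190.5), 29.231931686401367) [[0.56944298 0.25076246 0.116     ]]
turq top [0.53175323 0.14963251 0.15274842]
stylus top [0.56840372 0.24842216 0.17099864]
```

>>> play_rows([
  [0.46,0.8,0],
  [0,0,-2],
  [0,0,-2],
  [0,0,-2],
  [0,0,-2],
  [0,0,-2],
  [0,0,0],
  [0,0,0],
], jaw=[-1,-1,-1,-1,-1,-1,-1,-1], twist=[0,0,0,0,0,0,0,0])

```text
clock: 3.75
tool_pos: [0.5698, 0.2514, 0.132]
tcp_rot: [180.0, -0.0, 89.9]
wrist_force: [0.0, -0.5, 0.6]
finger_gap: 0.0853
finger_force: 0.0
```

>>> play_rows([
  [0,0,0],
  [0,0,0],
  [0,0,0],
  [0,0,0],
  [0,0,0],
  [0,0,0],
  [0,0,0],
  [0,0,0],
], jaw=[-0.5,0,0.3,0.5,0.7,0.9,1,1], twist=[0,0,0,0,0,0,0,0], newtons=40)

```text
clock: 4.75
tool_pos: [0.5692, 0.2516, 0.1317]
tcp_rot: [180.0, -0.0, 89.9]
wrist_force: [-1.6, -1.1, 6.2]
finger_gap: 0.0233
finger_force: 39.0
```

>>> play_rows([
  [0,0,0.5],
  [0,0,1.5],
  [0,0,2.5],
  [0,0,3],
  [0,0,3],
  [0,0,3],
  [0,0,1.5],
  [0,0,0],
], jaw=[1,1,1,1,1,1,1,1], twist=[0,0,0,0,0,0,0,0])

```text
clock: 5.75
tool_pos: [0.5695, 0.2517, 0.2824]
tcp_rot: [179.9, -0.0, 89.9]
wrist_force: [-0.1, -0.2, -1.6]
finger_gap: 0.0229
finger_force: 39.3
```

>>> play_rows([
  [0,-2,0],
  [0,-4,0],
  [0,-5,0],
  [0,-5,0],
  [0,-5,0],
  [0,-5,0],
  [0,-5,0],
  [0,-5,0],
], jaw=[1,1,1,1,1,1,1,1], twist=[0,0,0,0,0,0,0,0])

```text
clock: 6.75
tool_pos: [0.5678, -0.1107, 0.2801]
tcp_rot: [-179.9, -0.0, 89.9]
wrist_force: [0.0, 0.0, -2.3]
finger_gap: 0.023
finger_force: 39.3
```

>>> play_rows([
  [-0.5,-5,-1],
  [-0.5,-4,-2],
  [-0.5,-3.5,-2],
  [0,-2,-1],
  [0,-1,0],
  [0,0,0],
  [0,0,0],
  [0,0,0],
], jaw=[1,1,1,1,1,1,1,1], twist=[0,0,0,0,0,0,0,0])

```text
clock: 7.75
tool_pos: [0.5545, -0.2627, 0.2218]
tcp_rot: [180.0, 0.0, 90.0]
wrist_force: [-0.6, 0.5, -2.0]
finger_gap: 0.0231
finger_force: 39.3
```

```bash
python3 - <<'E'
from h import *
s=get_state();p=np.array(s['tool_pos']);print(p,s['tcp_rot'],s['wrist_force'])
w=cam('wrist');d=cam('side');t=cam('top')
out=[]
for k in(w,d,t):
    f=k['frame'].copy()
    tip=p+[0,0,-.1107]
    for q in (tip,tip+[0,0,.05],p+[0,0,-.0217]):
        u=project(k,[q])[0]; cv2.circle(f,tuple(int(x) for x in u),2,(0,255,0),-1)
    u=project(k,[tip+[0,0,.05]])[0].astype(int); x=min(max(u[0]-65,0),430);y=min(max(u[1]-100,0),220)
    out.append(cv2.resize(f[y:y+200,x:x+130],None,fx=2,fy=2.9))
cv2.imwrite('pics/tip.png',np.hstack(out))
E
```

```text
[ 0.55447413 -0.26266182  0.22182596] [1.79965321e+02 1.30998563e-02 9.00053496e+01] [-0.60026498  0.45629859 -2.03647531]
```

View pics/tip.png

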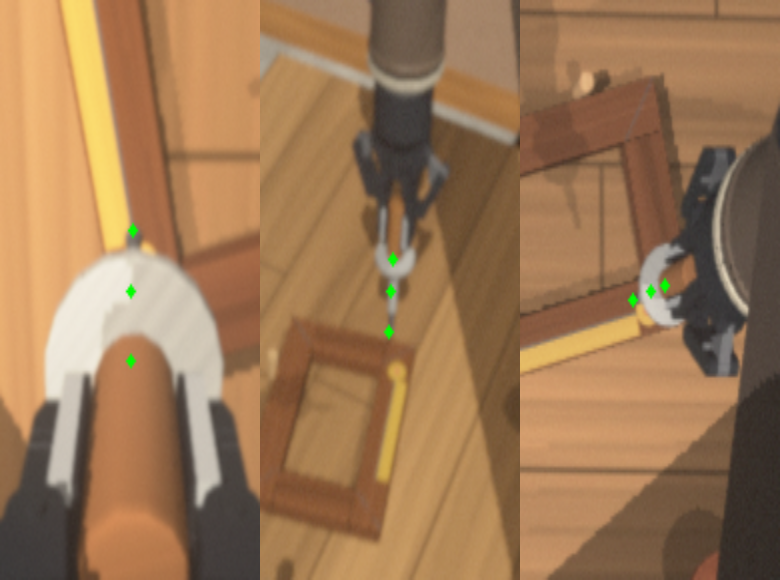

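The predicted tip marks (green) sit on the real tip to within 2–3 mm in the wrist and side crops, and the stylus looks upright. Next I move over the start of the seam.

>>> play_rows([
  [-0.1,-1.6,-1],
  [0,-1.6,-1.4],
  [0,0,-2],
  [0,0,-2],
  [0,0,-1],
  [0,0,0],
  [0,0,0],
  [0,0,0],
], jaw=[1,1,1,1,1,1,1,1], twist=[0,0,0,0,0,0,0,0])

```text
clock: 8.9
tool_pos: [0.5535, -0.2957, 0.148]
tcp_rot: [179.9, 0.0, 89.9]
wrist_force: [0.1, 0.4, -1.0]
finger_gap: 0.0232
finger_force: 39.3
```

```bash
python3 - <<'E'
from h import *
s=get_state();p=np.array(s['tool_pos']);print(p,s['tcp_rot'],s['wrist_force'])
w=cam('wrist');d=cam('side')
out=[]
for k in(w,d):
    f=k['frame'].copy()
    u=project(k,[p+[0,0,-.1107]])[0].astype(int); x=min(max(u[0]-40,0),480);y=min(max(u[1]-50,0),320)
    g=cv2.resize(f[y:y+90,x:x+80],None,fx=4.5,fy=4.5,interpolation=cv2.INTER_CUBIC)
    for q,col in ((p+[0,0,-.1107],(0,255,0)),([.5541,-.2975,.022],(255,0,0)),([.5209,-.1515,.022],(255,0,0))):
        u=project(k,[q])[0]; cv2.circle(g,tuple(int((a-b)*4.5) for a,b in zip(u,(x,y))),3,col,1)
    out.append(g)
cv2.imwrite('pics/tip2.png',np.hstack(out))
E
```

```text
[ 0.55353495 -0.29570777  0.1480342 ] [1.79941497e+02 3.66099753e-02 8.99496650e+01] [ 0.07660338  0.36979085 -1.03714284]
```

View pics/tip2.png

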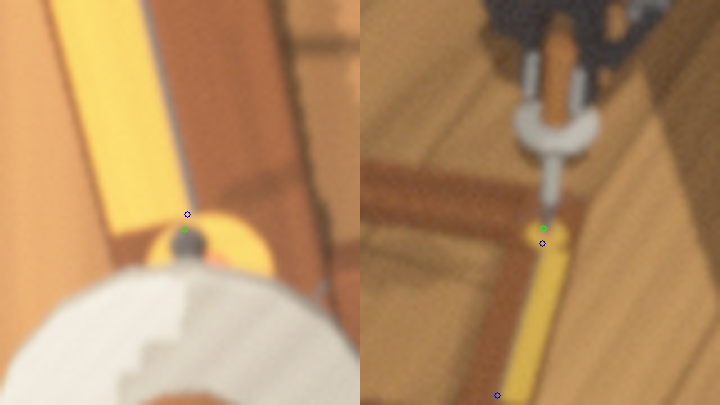

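The close crops show the ball at (187,243) in the wrist crop, in line with the seam end at about (192,212) and within about 1 mm sideways. Now I press down gently.

>>> play_rows([
  [0.05,0,-0.5],
  [0,0,-0.5],
  [0,0,-0.4],
  [0,0,-0.4],
  [0,0,-0.4],
  [0,0,0],
  [0,0,0],
  [0,0,0],
], jaw=[1,1,1,1,1,1,1,1], twist=[0,0,0,0,0,0,0,0])

```text
clock: 10.0
tool_pos: [0.5537, -0.2954, 0.1255]
tcp_rot: [180.0, 0.0, 89.9]
wrist_force: [-0.3, -0.8, 1.2]
finger_gap: 0.0233
finger_force: 39.3
```

>>> play_rows([
  [-0.11,0.48,0],
  [-0.11,0.48,0],
  [-0.11,0.48,0],
  [-0.11,0.48,0],
  [-0.11,0.48,0],
  [-0.11,0.48,0],
  [-0.11,0.48,0],
  [-0.11,0.48,0],
], jaw=[1,1,1,1,1,1,1,1], twist=[0,0,0,0,0,0,0,0])

```text
clock: 11.0
tool_pos: [0.5447, -0.2567, 0.1253]
tcp_rot: [-180.0, -0.0, 89.9]
wrist_force: [0.7, -1.8, 2.3]
finger_gap: 0.0233
finger_force: 39.3
```

>>> play_rows([
  [-0.11,0.48,0],
  [-0.11,0.48,0],
  [-0.11,0.48,0],
  [-0.11,0.48,0],
  [-0.11,0.48,0],
  [-0.11,0.48,0],
  [-0.11,0.48,0],
  [-0.11,0.48,0],
], jaw=[1,1,1,1,1,1,1,1], twist=[0,0,0,0,0,0,0,0])

```text
clock: 12.0
tool_pos: [0.5359, -0.2183, 0.1253]
tcp_rot: [-180.0, -0.0, 89.9]
wrist_force: [0.6, -1.6, 0.8]
finger_gap: 0.0232
finger_force: 39.3
```

>>> play_rows([
  [-0.11,0.48,0],
  [-0.11,0.48,0],
  [-0.11,0.48,0],
  [-0.11,0.48,0],
  [-0.11,0.48,0],
  [-0.11,0.48,0],
  [-0.11,0.48,0],
  [-0.11,0.48,0],
], jaw=[1,1,1,1,1,1,1,1], twist=[0,0,0,0,0,0,0,0])

```text
clock: 13.0
tool_pos: [0.5271, -0.1799, 0.1253]
tcp_rot: [-180.0, 0.0, 89.9]
wrist_force: [0.6, -1.9, 0.7]
finger_gap: 0.023
finger_force: 39.3
```

>>> play_rows([
  [-0.11,0.48,0],
  [-0.11,0.48,0],
  [-0.11,0.48,0],
  [-0.11,0.48,0],
  [-0.11,0.48,0],
  [-0.11,0.48,0],
  [0,0,0],
  [0,0,0],
], jaw=[1,1,1,1,1,1,1,1], twist=[0,0,0,0,0,0,0,0])

```text
clock: 14.0
tool_pos: [0.5204, -0.1512, 0.1252]
tcp_rot: [-180.0, -0.0, 89.9]
wrist_force: [0.5, 0.9, 1.1]
finger_gap: 0.0228
finger_force: 39.3
```

```bash
python3 - <<'E'
from h import *
s=get_state();p=np.array(s['tool_pos']);print(p,s['wrist_force'])
w=cam('wrist');d=cam('side')
out=[]
for k in(w,d):
    f=k['frame'].copy()
    u=project(k,[p+[0,0,-.1037]])[0].astype(int); x=min(max(u[0]-40,0),480);y=min(max(u[1]-50,0),320)
    g=cv2.resize(f[y:y+90,x:x+80],None,fx=4.5,fy=4.5,interpolation=cv2.INTER_CUBIC)
    for q,col in ((p+[0,0,-.1037],(0,255,0)),([.5209,-.1515,.022],(255,0,0))):
        u=project(k,[q])[0]; cv2.circle(g,tuple(int((a-b)*4.5) for a,b in zip(u,(x,y))),3,col,1)
    out.append(g)
cv2.imwrite('pics/tip3.png',np.hstack(out))
E
```

```text
[ 0.52036568 -0.15119113  0.12517727] [0.54846841 0.8538175  1.13935799]
```

View pics/tip3.png

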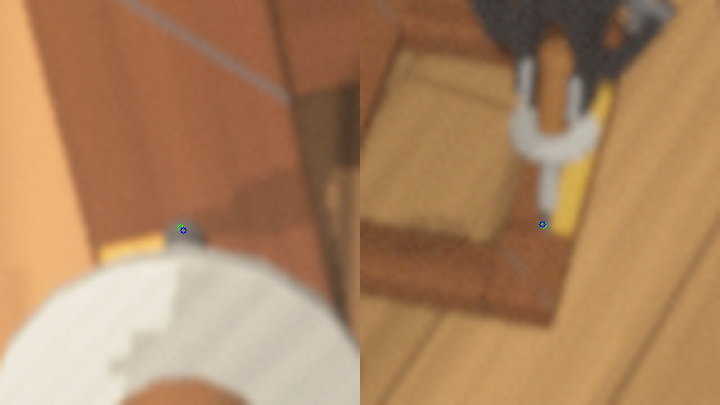

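The tip sits at the far end: the marks coincide and the brass strip ends beside the ball at (135,245) in the wrist crop. Now lift and go back.

>>> play_rows([
  [0,0,0.5],
  [0,0,0.8],
  [0,0,1.5],
  [0,0,3],
  [0,0,3],
  [0,0,3],
  [0,0,2.5],
  [0,0,1.4],
], jaw=[1,1,1,1,1,1,1,1], twist=[0,0,0,0,0,0,0,0])

```text
clock: 15.1
tool_pos: [0.521, -0.1516, 0.2845]
tcp_rot: [179.9, 0.0, 89.9]
wrist_force: [0.6, -0.2, -1.3]
finger_gap: 0.0228
finger_force: 39.3
```

>>> play_rows([
  [0.5,2,0],
  [0.5,4,0],
  [0.5,4,0],
  [0.5,4,0],
  [0.5,4,0],
  [0.5,4,0],
  [0.5,4,0],
  [0.5,4,0],
], jaw=[1,1,1,1,1,1,1,1], twist=[0,0,0,0,0,0,0,0])

```text
clock: 16.1
tool_pos: [0.5605, 0.1498, 0.2824]
tcp_rot: [-180.0, 0.0, 89.9]
wrist_force: [0.9, -0.2, -1.2]
finger_gap: 0.0229
finger_force: 39.3
```

>>> play_rows([
  [0.5,4,0],
  [0.4,3,0],
  [0,2,0],
  [0,1,0],
  [0,0.3,0],
  [0,0,0],
  [0,0,0],
  [0,0,0],
], jaw=[1,1,1,1,1,1,1,1], twist=[0,0,0,0,0,0,0,0])

```text
clock: 17.1
tool_pos: [0.5697, 0.251, 0.2824]
tcp_rot: [180.0, 0.0, 89.9]
wrist_force: [-0.7, -0.1, -0.7]
finger_gap: 0.0229
finger_force: 39.3
```

>>> play_rows([
  [0,0,-2],
  [0,0,-2.5],
  [0,0,-2],
  [0,0,-1.5],
  [0,0,-1.5],
  [0,0,-1.5],
  [0,0,-1.5],
  [0,0,0],
], jaw=[1,1,1,1,1,1,1,1], twist=[0,0,0,0,0,0,0,0])

```text
clock: 18.1
tool_pos: [0.5689, 0.2513, 0.156]
tcp_rot: [-179.9, 0.0, 89.9]
wrist_force: [0.0, 0.1, -1.7]
finger_gap: 0.023
finger_force: 39.4
```

>>> play_rows([
  [0,0,-1],
  [0,0,-0.8],
  [0,0,-0.5],
  [0,0,-0.15],
  [0,0,0],
  [0,0,0],
], jaw=[1,1,1,1,1,1], twist=[0,0,0,0,0,0])

```text
clock: 18.85
tool_pos: [0.5698, 0.2516, 0.1331]
tcp_rot: [180.0, -0.0, 89.9]
wrist_force: [-0.6, -0.7, -0.8]
finger_gap: 0.023
finger_force: 39.4
```

>>> play_rows([
  [0,0,-0.1],
  [0,0,0],
  [0,0,0],
  [0,0,0],
  [0,0,0],
  [0,0,0],
  [0,0,0],
  [0,0,0],
], jaw=[1,1,0.9,0.6,0.3,0,-0.5,-1], twist=[0,0,0,0,0,0,0,0], newtons=20)

```text
clock: 19.85
tool_pos: [0.5697, 0.2516, 0.1318]
tcp_rot: [180.0, -0.0, 89.9]
wrist_force: [-0.5, 0.5, 0.3]
finger_gap: 0.0771
finger_force: 0.0
```

>>> play_rows([
  [0,0,0],
  [0,0,0],
  [0,0,0],
  [0,0,1],
  [0,0,2],
  [0,0,3],
  [0,0,3],
  [0,0,3],
], jaw=[-1,-1,-1,-1,-1,-1,-1,-1], twist=[0,0,0,0,0,0,0,0])

```text
clock: 20.85
tool_pos: [0.5696, 0.2516, 0.2536]
tcp_rot: [180.0, -0.0, 89.9]
wrist_force: [0.0, 0.1, -0.2]
finger_gap: 0.0853
finger_force: 0.0
```

>>> play_rows([
  [0,0,2],
  [0,0,0],
  [0,0,0],
  [0,0,0],
], jaw=[-1,-1,-1,-1], twist=[0,0,0,0])

```text
clock: 21.35
tool_pos: [0.5692, 0.2514, 0.2709]
tcp_rot: [-179.9, 0.0, 89.9]
wrist_force: [-0.1, -0.1, -0.2]
finger_gap: 0.0855
finger_force: 0.0
```

```bash
python3 - <<'E'
from h import *
a=np.load('side.npy',allow_pickle=True).item()['frame'];b=cam('side')['frame'];w=cam('wrist')['frame']
r=lambda f:cv2.resize(f[220:340,160:300],(380,326))
cv2.imwrite('pics/end.png',np.hstack([r(a),r(b)]))
print(cv2.absdiff(a,b)[235:340,170:250].mean(), cv2.absdiff(a,b)[245:340,170:250].max())
E
```

```text
9.018015873015873 35
```

View pics/end.png

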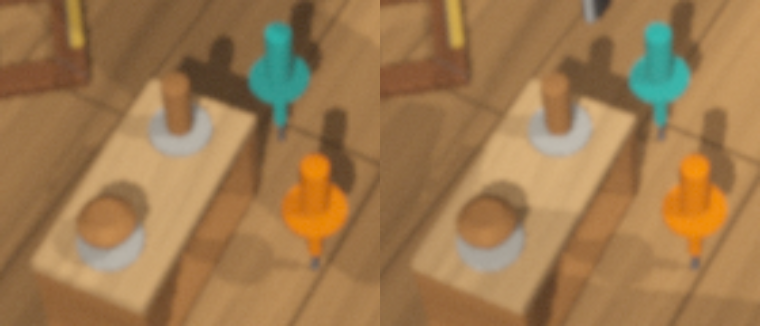

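The before and after crops match. The stylus stands upright in its hole at (555,105) and the punch is unmoved at (487,225).

```bash
python3 -c "from cell import *; print(sign_off())"
```

```text
the job is handed in; nothing more can be done
None
```

The job is handed in (no verdict was returned): the stylus was drawn pressed along the whole seam from the rosette end and hung upright back in its own hole, with the punch unmoved.

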